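Unbolt the larger cutter chest

ROBOT

A 6-joint arm with a two-finger parallel gripper is mounted at the origin on the work surface. World frame = base frame: x ahead of the robot, y to its left, z up, the work surface at z = 0. Lengths are in m, angles in rad, forces in N, time in s.
With the tool pointing down it reaches from about 0.35 to 0.85 m from the base axis. Payload 8.1 kg.
Tool frame: the origin (TCP) lies on the mounting face of the last link; the fingertips stand 186 mm ahead of it and the grasp point (between the pads) lies 167 mm ahead of it; z points along the fingers, y is the line along which they close (so a half turn about z gives the same grasp; the last joint's range is limited). The gripper opens to 93 mm and grips with 3 to 60 N. Pads are 15 mm wide; open, the fingers measure 128 mm over their backs; the gripper's body (75 mm by 188 mm) begins 65 mm behind the grasp point.
Start: joints at [-1.357, 0.13, 1.488, -0, 1.523, -0.085], TCP at [0.177, -0.573, 0.405] pointing down, gripper open.
Joint ranges: [-2.96, 2.96], [-0.89, 2.26], [0.02, 2.5], [-1.34, 4.48], [0, 2.73], [-2.66, 2.66]. Speed limits (rad/s): [2.39, 2.39, 2.79, 3.14, 3.14, 3.14].

INTERFACE

Orientations are given as a rotation vector (axis times angle).
In Python, from plant import read_state, read_camera, camera_params, close_job gives the robot as it stands. The module is installed in compiled form; this text tells all that it offers.
- The arm moves only by the tool servo_tool, never from a script. Its argument "increments" is a list of rows, each an object with "slide": the shift along the tool's x, y, z in mm, a list of three; "dr": the turn, a rotation vector about the tool's x, y, z in rad, a list of three; "jaw": the closure, from 0 (fully open) to 1 (shut). In form: [{"slide": [x, y, z], "dr": [ax, ay, az], "jaw": jaw}, ...]. A call has 1 to 20 rows; each row is the pose to reach, as a shift and turn from the pose commanded when the call began, along the tool's axes at that moment; what a row does not reach only later rows make up. A row lasts 1/10 s, in which the tool goes at most 50 mm and 8.59 degrees, less where a joint would pass 70% of its speed; a pose out of reach is approached as far as the arm can. A call with a gripper value outside its range is refused whole. The fingers move at their own pace and stop on an object; "force" is the grip in N (left out, the last holds). Time passes only in rows, so rows that repeat a pose let the fingers close. It gives the time, the measured TCP pose, the force, the opening and the grip force at its end, in the units of the state.
- read_state(): the state, without advancing time (a new reading comes with each control period).
- read_camera(name): name is "scene" or "top" or "wrist"; returns (picture, depth): 400x640x3 uint8, red, green, blue; 400x640 float32, m along the optical axis (not along the pixel's ray), 0 where there is no reading.
- camera_params(name): a dict with "fx", "fy", "cx", "cy" (pixels), "rvec" (rotation vector, rad) and "tvec" (3), from world to camera coordinates, as OpenCV has them. Camera axes: x right, y down, z forward; pixel columns grow to the right and rows downward; lengths in m; the calibration is good to about 2 mm. A picture is of the moment at which its call begins: read the wrist's pose just before it. camera_params takes no time and is no camera call; for the wrist camera it gives the pose at the moment of the call.
- close_job(): hands the job in; it is judged then, once.
The state is a dict: "t": time; "q": joint angles; "dq": joint speeds; "joint_torque": joint torques, N m; "tool_pos": TCP position; "orientation": TCP orientation; "force": force on the tool from outside, world axes, zero at the start; "wrist_torque": the same for the moment, N m; "opening": finger opening in m; "gripper_force": force on a finger pad.
Only numpy, scipy, OpenCV 4.12 (cv2) and the standard library are available. Lean on these libraries where they do the work, as an engineer would, in place of code of your own. Each camera call takes 0.05 s, during which the arm holds its last target. There are 200 camera calls.

TASK

Unbolt the hatch of the larger of the two green steel chests: lift the bolt's ball handle up out of its notch, slide the bolt back out of its keeper as far as it will go, and let go. Leave the smaller chest bolted.

Things in the scene. Friction and masses are not known exactly. Their poses are not given: they have to be found in the camera images.
- chest: Larger green chest, 200 (x) by 260 (y) by 70 mm high, fixed. Origin: centre of underside; z up, -x front (towards the robot). Barrel bolt on top, axis along y at x = -20, z = 90 mm. Guides and keeper x -36 to -4, y -85 to +63, 103 mm high. Notch: 16 mm gap between steel plates at x -50 to -38, top z = 100; the +y plate runs to y = +41. Loose tool parts up to 42 mm tall on the lid beyond x = +35.
- bolt_handle (a joint): Turn (rad) of its handle about the bolt's axis: a 10 mm stem with a 22 mm steel ball centred 55 mm from the axis. 0: in the notch, pointing to chest -x, 10 degrees above level; ball then at x -74, y -15, z 99.5 mm, bare lid (z 70) under and beside it. Grows as the ball is lifted; stop 1.2. Clear of the notch above 0.6. Friction 0.01 N m; let go, it may sink by its weight.
- bolt (a joint): Slide (m) of the larger chest's bolt, a 14 mm steel rod: 0 = shot, about 18 mm of it in the keeper at the chest's -y side; grows as it is drawn to the chest's +y, the handle going along; stop at 0.05. Friction 1.5 N. With the handle in the notch it shifts only 3 mm either way.
- spare_ball (a point): Centre of the ball on the handle of the smaller chest's bolt, to be left alone. That chest is 170 by 190 by 70 mm; its bolt is like the other.

How it is judged:
On the way:
1. the handle of the larger chest's bolt is lifted clear of its notch while the bolt is still shot (value of joint bolt_handle above 0.5 rad and value of joint bolt below 0.012 m).
At the end, for the whole second after the job is handed in: The larger chest's bolt is drawn back to within 14 mm of its stop (slid more than 36 mm) and at rest; the ball handle of the smaller chest's bolt is within 15 mm of where it began (value of joint bolt above 0.036 m and velocity of joint bolt between -0.01 and 0.01 m/s and distance of spare_ball from where it was at the start of the episode below 0.015 m); the robot touches nothing.
It fails at once if the smaller chest's bolt is worked (distance of spare_ball from where it was at the start of the episode above 0.03 m).
It also fails if it takes over 35 s, if anything falls off the work surface, if the arm or the gripper's body presses on something with over 40 N, if the wrist force passes 120 N, or if a joint passes its speed limit or range.

## Working session

There is one attempt and no reset: what is moved stays moved. The work goes in short steps, Python scripts to look and compute and a tool call to move; the robot and the scene stay as the last step left them, time stands still between calls to the robot, and variables do not carry over. Pictures are saved under pics/ and viewed, at most 10 in all, crops included, and the job is handed in when it is done.

Besides the shell and the picture viewer there is one more tool, called after "Request:" by a JSON object that holds its "method" and its "body". servo_tool: Moves the arm, as the interface text tells. Its arguments: {"type":"object","properties":{"increments":{"type":"array"},"force":{"type":"number"}},"required":["increments"]}

```bash
mkdir -p pics; cat > h.py <<'E'
import numpy as np, cv2
from plant import *
def cam(n):
    p=camera_params(n); im,d=read_camera(n); return p,im,d
def world(p,d,u,v,z=None):
    R=cv2.Rodrigues(np.array(p["rvec"],float))[0]; t=np.array(p["tvec"],float)
    zz=d[int(v),int(u)] if z is None else z
    c=np.array([(u-p["cx"])/p["fx"],(v-p["cy"])/p["fy"],1])*zz
    return R.T@(c-t)
def cloud(p,d):
    R=cv2.Rodrigues(np.array(p["rvec"],float))[0]; t=np.array(p["tvec"],float).ravel()
    v,u=np.mgrid[:400,:640]
    c=np.stack([(u-p["cx"])/p["fx"]*d,(v-p["cy"])/p["fy"]*d,d],-1)
    return (c-t)@R
E
python3 - <<'E'
from h import *
for n in("top","scene"):
    p,im,d=cam(n); cv2.imwrite(f"pics/{n}.png",im[...,::-1]); np.savez(f"{n}.npz",d=d,im=im,**p)
    print(n,p)
E
```

```text
top {'fx': 407.6644025780648, 'fy': 407.6644025780648, 'cx': 322.5078033583865, 'cy': 197.1549636128408, 'rvec': array([ 2.17683912, -2.18266858,  0.06953017]), 'tvec': array([-0.00983354,  0.50620889,  0.94561861])}
scene {'fx': 497.53509659832866, 'fy': 497.53509659832866, 'cx': 318.26140866650917, 'cy': 199.96129466101522, 'rvec': array([ 1.15562721,  2.12060814, -1.14548144]), 'tvec': array([ 0.2661105 , -0.1625762 ,  1.49518102])}
```

View pics/top.png

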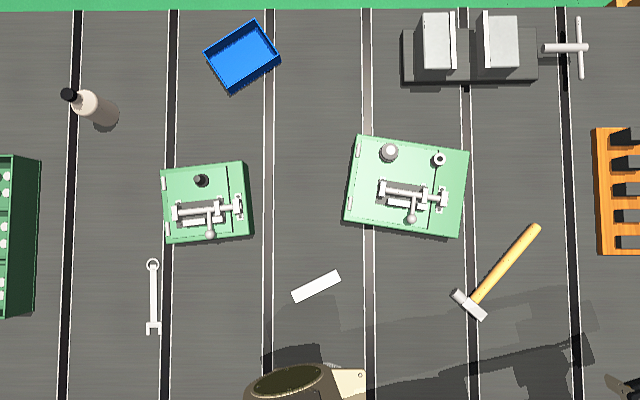

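View pics/scene.png

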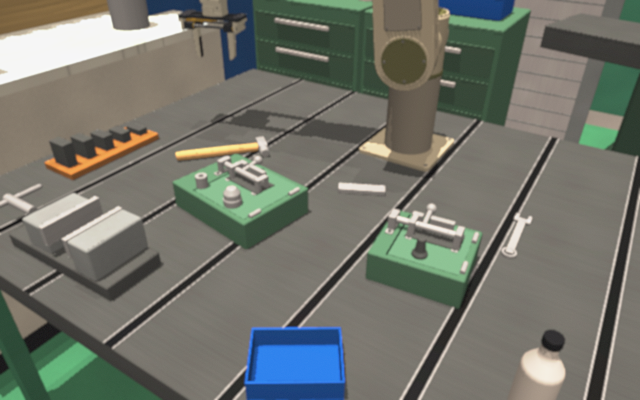

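The top picture shows the larger chest centred near (405,187), with its ball at about (411,218). The smaller chest is near (208,202). Next I'll fit the larger chest's pose.

```bash
python3 - <<'E'
from h import *
z=dict(np.load("top.npz")); d=z["d"]; im=z["im"]
W=cloud(z,d)
hsv=cv2.cvtColor(im,cv2.COLOR_RGB2HSV)
m=(abs(W[...,2]-.07)<.008)&(hsv[...,1]>50); m[:, :300]=0; m[:,500:]=0; m[:110]=0; m[260:]=0
pts=W[m][:,:2].astype(np.float32)
print(len(pts),np.median(W[m][:,2]),cv2.minAreaRect(pts*1000))
sub=(W[...,2]>.08); sub[:, :340]=0; sub[:,475:]=0; sub[:130]=0; sub[245:]=0
for v,u in [(218,411),(217,411),(219,411),(220,411),(216,411),(218,409),(218,413)]: print(u,v,W[v,u].round(4))
c=cv2.resize(im[120:250,335:480],None,fx=4.5,fy=4.5,interpolation=cv2.INTER_CUBIC)
cv2.imwrite("pics/crop.png",c[...,::-1])
E
```

```text
3176 0.0710772539280317 ((528.3269653320312, -199.8667755126953), (260.13568115234375, 199.88818359375), 80.7099380493164)
411 218 [ 0.4544 -0.1997  0.1122]
411 217 [ 0.4565 -0.2     0.1113]
411 219 [ 0.4524 -0.2005  0.1082]
411 220 [ 0.4502 -0.2     0.1107]
411 216 [ 0.4587 -0.2005  0.1089]
409 218 [ 0.4545 -0.1963  0.1084]
413 218 [ 0.4544 -0.2043  0.1107]
```

View pics/crop.png

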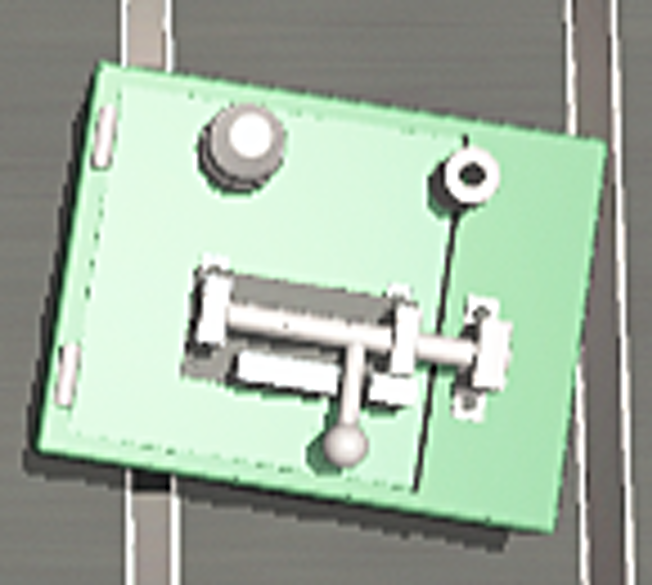

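The crop matches the given layout: keeper at right (chest -y), ball at crop (347,445). The chest pose is (0.528,-0.200) with a yaw of -9.3 deg, and the predicted ball position agrees with the depth reading. Next I'll compute the moves.

```bash
cat > go.py <<'E'
from h import *
from scipy.spatial.transform import Rotation as Ro
A=np.deg2rad(-9.29); C=np.array([.5287,-.1990,0]) ; Rc=Ro.from_euler('z',A)
def tgt(h,s,dz=0):  # grasp point at ball centre for handle turn h, slide s
    a=h+np.deg2rad(10)
    return C+Rc.apply([-.020-.055*np.cos(a),-.015+s,.090+.055*np.sin(a)+dz])+[0,0,.167]
def show(P):
    s=read_state(); R=Ro.from_rotvec(s["orientation"]); p=np.array(s["tool_pos"])
    # goal: tool z down, tool y along +-chest y
    best=None
    for sg in (1,-1):
        y=Rc.apply([0,sg,0]); z=np.array([0,0,-1.]); x=np.cross(y,z)
        dr=(R.inv()*Ro.from_matrix(np.c_[x,y,z])).as_rotvec()
        if best is None or np.linalg.norm(dr)<np.linalg.norm(best): best=dr
    print("t",s["t"],"pos",p.round(4),"q",np.round(s["q"],2),"F",np.round(s["force"],1),"op",s["opening"],"dr",best.round(3))
    for n,t in P: print(n,t.round(4),"slide",(R.inv().apply(t-p)*1000).round(1))
E
python3 - <<'E'
from go import *
show([("above",tgt(0,0,.10)),("grasp",tgt(0,0))])
E
```

```text
t 0.1 pos [ 0.1766 -0.5732  0.4038] q [-1.36  0.13  1.49 -0.    1.52 -0.09] F [ 0.2  1.  -0.3] op 0.0932075104868936 dr [-0.002  0.     0.461]
above [ 0.4531 -0.2018  0.3666] slide [ 373.6 -273.5   37.8]
grasp [ 0.4531 -0.2018  0.2666] slide [ 373.5 -273.3  137.8]
```

Request:
{"method": "servo_tool", "body": {"increments": [{"slide": [30, -22, 0], "dr": [0, 0, 0.04], "jaw": 0.2}, {"slide": [60, -44, 0], "dr": [0, 0, 0.08], "jaw": 0.46}, {"slide": [90, -66, 0], "dr": [0, 0, 0.12], "jaw": 0.46}, {"slide": [120, -88, 0], "dr": [0, 0, 0.16], "jaw": 0.46}, {"slide": [150, -110, 0], "dr": [0, 0, 0.2], "jaw": 0.46}, {"slide": [180, -132, 0], "dr": [0, 0, 0.24], "jaw": 0.46}, {"slide": [210, -154, 0], "dr": [0, 0, 0.28], "jaw": 0.46}, {"slide": [240, -176, 5], "dr": [0, 0, 0.32], "jaw": 0.46}, {"slide": [270, -198, 10], "dr": [0, 0, 0.36], "jaw": 0.46}, {"slide": [300, -220, 15], "dr": [0, 0, 0.4], "jaw": 0.46}, {"slide": [330, -242, 20], "dr": [0, 0, 0.44], "jaw": 0.46}, {"slide": [355, -260, 30], "dr": [0, 0, 0.461], "jaw": 0.46}, {"slide": [373.5, -273.5, 38], "dr": [0, 0, 0.461], "jaw": 0.46}, {"slide": [373.5, -273.5, 38], "dr": [0, 0, 0.461], "jaw": 0.46}, {"slide": [373.5, -273.5, 38], "dr": [0, 0, 0.461], "jaw": 0.46}, {"slide": [373.5, -273.5, 38], "dr": [0, 0, 0.461], "jaw": 0.46}]}}

```text
t: 1.7
tool_pos: [0.4527, -0.2028, 0.367]
orientation: [3.131, -0.255, -0.0]
force: [-0.1, -0.8, 0.5]
opening: 0.0498
gripper_force: 0.0
```

```bash
python3 - <<'E'
from go import *
p,im,d=cam("wrist"); cv2.imwrite("pics/w1.png",im[...,::-1]); np.savez("w1.npz",d=d,im=im,**p)
W=cloud(p,d)
R=cv2.Rodrigues(p["rvec"])[0]
b=tgt(0,0)-[0,0,.167]; c=R@b+np.ravel(p["tvec"]); print("ball pred px",p["fx"]*c[0]/c[2]+p["cx"],p["fy"]*c[1]/c[2]+p["cy"],c[2])
show([("above",tgt(0,0,.10)),("grasp",tgt(0,0))])
E
```

```text
ball pred px 317.40380800639247 205.04997967826387 0.2606189083734758
t 1.75 pos [ 0.4527 -0.2029  0.3671] q [-0.52 -0.13  1.82 -0.    1.45  1.21] F [ 0.1 -0.7 -0.2] op 0.05009095504291344 dr [ 0.001 -0.    -0.001]
above [ 0.4531 -0.2018  0.3666] slide [ 0.2 -1.2  0.6]
grasp [ 0.4531 -0.2018  0.2666] slide [  0.2  -1.2 100.6]
```

View pics/w1.png

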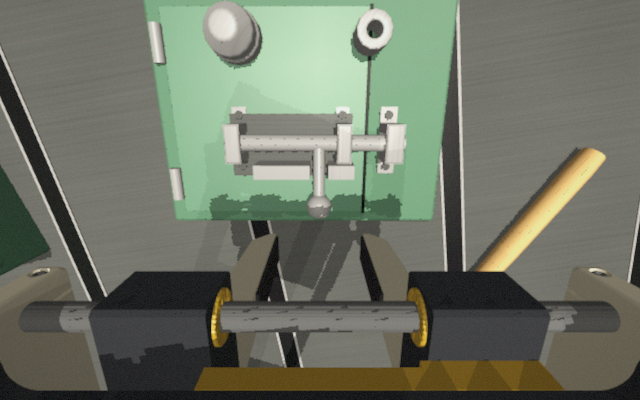

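The ball is at (319,205), against a prediction of (317,205), and centred between the fingers. I'll descend and grip.

Request:
{"method": "servo_tool", "body": {"force": 18, "increments": [{"slide": [0, 0, 20], "dr": [0, 0, 0], "jaw": 0.46}, {"slide": [0, 0, 45], "dr": [0, 0, 0], "jaw": 0.46}, {"slide": [0, 0, 70], "dr": [0, 0, 0], "jaw": 0.46}, {"slide": [0, 0, 88], "dr": [0, 0, 0], "jaw": 0.46}, {"slide": [0, 0, 100], "dr": [0, 0, 0], "jaw": 0.46}, {"slide": [0, 0, 100], "dr": [0, 0, 0], "jaw": 0.46}, {"slide": [0, 0, 100], "dr": [0, 0, 0], "jaw": 0.65}, {"slide": [0, 0, 100], "dr": [0, 0, 0], "jaw": 0.75}, {"slide": [0, 0, 100], "dr": [0, 0, 0], "jaw": 1}, {"slide": [0, 0, 100], "dr": [0, 0, 0], "jaw": 1}, {"slide": [0, 0, 100], "dr": [0, 0, 0], "jaw": 1}, {"slide": [0, 0, 100], "dr": [0, 0, 0], "jaw": 1}]}}

```text
t: 2.95
tool_pos: [0.4534, -0.2022, 0.2674]
orientation: [3.131, -0.254, 0.002]
force: [0.1, -0.2, 3.8]
opening: 0.0205
gripper_force: 18.0
```

```bash
python3 - <<'E'
from go import *
show([(h,tgt(h,0)) for h in (0,.15,.3,.45,.6,.75,.9)]+[(("s",s),tgt(.9,s)) for s in(.025,.048)])
E
```

```text
t 2.95 pos [ 0.4534 -0.2022  0.2674] q [-0.52 -0.04  1.92 -0.    1.26  1.21] F [ 0.1 -0.2  3.8] op 0.020509465206803766 dr [ 0.001 -0.001  0.   ]
0 [ 0.4531 -0.2018  0.2666] slide [-0.3 -0.3  0.8]
0.15 [ 0.4551 -0.2022  0.2745] slide [ 1.7 -0.3 -7.1]
0.3 [ 0.4583 -0.2027  0.2821] slide [  4.9  -0.3 -14.7]
0.45 [ 0.4625 -0.2034  0.2892] slide [  9.2  -0.3 -21.8]
0.6 [ 0.4677 -0.2042  0.2955] slide [ 14.5  -0.3 -28.1]
0.75 [ 0.4739 -0.2052  0.3009] slide [ 20.7  -0.3 -33.5]
0.9 [ 0.4807 -0.2063  0.3054] slide [ 27.7  -0.3 -37.9]
('s', 0.025) [ 0.4847 -0.1817  0.3054] slide [ 27.7 -25.3 -37.9]
('s', 0.048) [ 0.4884 -0.159   0.3054] slide [ 27.7 -48.3 -38. ]
```

Request:
{"method": "servo_tool", "body": {"increments": [{"slide": [0.8, 0, -3.5], "dr": [0, 0, 0], "jaw": 1}, {"slide": [1.7, 0, -7.1], "dr": [0, 0, 0], "jaw": 1}, {"slide": [3.2, 0, -11], "dr": [0, 0, 0], "jaw": 1}, {"slide": [4.9, 0, -14.7], "dr": [0, 0, 0], "jaw": 1}, {"slide": [7, 0, -18.3], "dr": [0, 0, 0], "jaw": 1}, {"slide": [9.2, 0, -21.8], "dr": [0, 0, 0], "jaw": 1}, {"slide": [11.8, 0, -25], "dr": [0, 0, 0], "jaw": 1}, {"slide": [14.5, 0, -28.1], "dr": [0, 0, 0], "jaw": 1}, {"slide": [17.5, 0, -31], "dr": [0, 0, 0], "jaw": 1}, {"slide": [20.7, 0, -33.5], "dr": [0, 0, 0], "jaw": 1}, {"slide": [24.2, 0, -36], "dr": [0, 0, 0], "jaw": 1}, {"slide": [27.7, 0, -38], "dr": [0, 0, 0], "jaw": 1}, {"slide": [27.7, 0, -38], "dr": [0, 0, 0], "jaw": 1}, {"slide": [27.7, 0, -38], "dr": [0, 0, 0], "jaw": 1}]}}

```text
t: 4.35
tool_pos: [0.4806, -0.2066, 0.3049]
orientation: [3.131, -0.254, 0.001]
force: [-2.7, 0.1, 2.4]
opening: 0.0205
gripper_force: 18.0
```

```bash
python3 - <<'E'
from go import *
p,im,d=cam("wrist"); cv2.imwrite("pics/w2.png",im[...,::-1])
show([("s",tgt(.9,.049))])
E
```

```text
t 4.4 pos [ 0.4805 -0.2066  0.3048] q [-0.5  -0.01  1.82 -0.    1.33  1.23] F [-2.6 -0.1  2.5] op 0.02070970904597762 dr [ 0. -0.  0.]
s [ 0.4886 -0.158   0.3054] slide [  0.2 -49.2  -0.6]
```

View pics/w2.png

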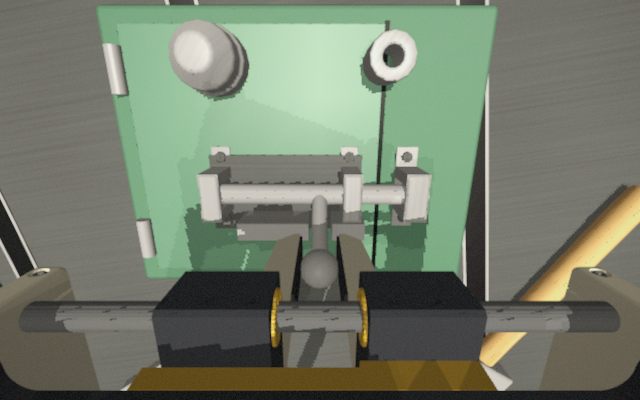

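The ball, at (319,268), is lifted and held between the fingers, and the rod is still in its keeper near (410,195). Now I'll slide it.

Request:
{"method": "servo_tool", "body": {"increments": [{"slide": [0, -3, 0], "dr": [0, 0, 0], "jaw": 1}, {"slide": [0, -7, 0], "dr": [0, 0, 0], "jaw": 1}, {"slide": [0, -11, 0], "dr": [0, 0, 0], "jaw": 1}, {"slide": [0, -15, 0], "dr": [0, 0, 0], "jaw": 1}, {"slide": [0, -19, 0], "dr": [0, 0, 0], "jaw": 1}, {"slide": [0, -23, 0], "dr": [0, 0, 0], "jaw": 1}, {"slide": [0, -27, 0], "dr": [0, 0, 0], "jaw": 1}, {"slide": [0, -31, 0], "dr": [0, 0, 0], "jaw": 1}, {"slide": [0, -35, 0], "dr": [0, 0, 0], "jaw": 1}, {"slide": [0, -39, 0], "dr": [0, 0, 0], "jaw": 1}, {"slide": [0, -43, 0], "dr": [0, 0, 0], "jaw": 1}, {"slide": [0, -46, 0], "dr": [0, 0, 0], "jaw": 1}, {"slide": [0, -48, 0], "dr": [0, 0, 0], "jaw": 1}, {"slide": [0, -49, 0], "dr": [0, 0, 0], "jaw": 1}, {"slide": [0, -49, 0], "dr": [0, 0, 0], "jaw": 1}, {"slide": [0, -49, 0], "dr": [0, 0, 0], "jaw": 1}]}}

```text
t: 6.0
tool_pos: [0.4884, -0.1581, 0.3047]
orientation: [-3.131, 0.254, 0.0]
force: [-2.2, 0.8, 0.9]
opening: 0.021
gripper_force: 18.0
```

```bash
python3 - <<'E'
from go import *
show([("s",tgt(.9,.049))])
E
```

```text
t 6.0 pos [ 0.4884 -0.1581  0.3047] q [-0.41 -0.03  1.84  0.    1.33  1.32] F [-2.2  0.8  0.9] op 0.02096667266537716 dr [-0.001  0.     0.   ]
s [ 0.4886 -0.158   0.3054] slide [ 0.2 -0.1 -0.7]
```

Request:
{"method": "servo_tool", "body": {"increments": [{"slide": [0, 0, 0], "dr": [0, 0, 0], "jaw": 0.7}, {"slide": [0, 0, 0], "dr": [0, 0, 0], "jaw": 0.5}, {"slide": [0, 0, 0], "dr": [0, 0, 0], "jaw": 0.46}, {"slide": [0, 0, 0], "dr": [0, 0, 0], "jaw": 0.46}, {"slide": [0, 0, -15], "dr": [0, 0, 0], "jaw": 0.46}, {"slide": [0, 0, -40], "dr": [0, 0, 0], "jaw": 0.46}, {"slide": [0, 0, -70], "dr": [0, 0, 0], "jaw": 0.46}, {"slide": [0, 0, -90], "dr": [0, 0, 0], "jaw": 0.46}, {"slide": [0, 0, -100], "dr": [0, 0, 0], "jaw": 0.46}, {"slide": [0, 0, -100], "dr": [0, 0, 0], "jaw": 0.46}, {"slide": [0, 0, -100], "dr": [0, 0, 0], "jaw": 0.46}]}}

```text
t: 7.1
tool_pos: [0.4882, -0.1581, 0.4042]
orientation: [-3.131, 0.254, 0.001]
force: [0.2, 0.9, -0.4]
opening: 0.0504
gripper_force: 0.0
```

```bash
python3 - <<'E'
from go import *
p,im,d=cam("wrist"); cv2.imwrite("pics/w3.png",im[...,::-1])
show([])
E
```

```text
t 7.15 pos [ 0.488  -0.1581  0.4035] q [-0.41 -0.1   1.73 -0.    1.52  1.32] F [-0.7  0.6  0.4] op 0.05010896823096079 dr [-0.     0.002 -0.   ]
```

View pics/w3.png

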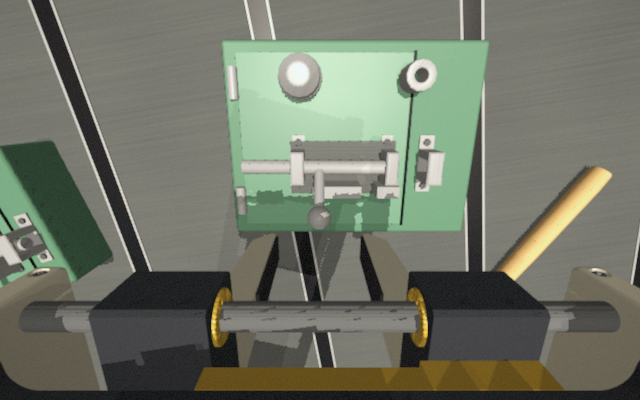

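The rod is out of the keeper (430,170), its back end sticks out at (245,167), and the handle has been let go with the gripper clear.

```bash
python3 -c "
from plant import *
print(close_job())"
```

```text
the job is handed in; nothing more can be done
None
```

The larger chest's bolt is lifted from its notch, drawn back about 49 mm by the tool's travel and released with the gripper clear; the smaller chest was not touched. I handed the job in at about 7 s, but no verdict was returned.

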